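# Feed the slide box along the guide rail to the reader with a push stick

### The job

The flat white lidded box holds contaminated slides, so do not touch it with the gripper. Pick up the grey push stick by its upright grip and with its head push the box along the metal guide rail, keeping it against the rail all the way, until it meets the white reader at the rail's end. Then draw the stick back and lay it flat on the worktop, a few centimetres clear of the box.

Things in the scene. Friction and masses are not known exactly. Their poses are not given: they have to be found in the camera images.
- guide: Fixed guide: aluminium rail 330 mm long, 30 mm high, ending at a white reader housing (60 mm along the rail, 126 wide, 55 high) square across it as a stop. Origin: inner corner of rail face and reader face, at worktop level. +x: feed direction along the rail, about to the robot's left. Rail face: plane y = 0, x -330 to 0 mm; the box runs on its +y (robot's) side. Reader face: plane x = 0.
- box_center (a point): Centre (15 mm above its underside) of the flat white lidded plastic box, 107 (x) by 75 (y) by 30 mm, 0.15 kg, loose. Its lid's rim, 25 to 28 mm up, is its widest part. It starts with its long side along the rail (x along the guide's x within 2 degrees), within 4 mm of it, 110 to 170 mm short of the reader. Home, its centre is 54 mm before the reader's face and 38 mm from the rail's face.
- stick_grip (a point): Centre of the upright grip of the grey push stick, 30 mm above its underside: grasp here from above across y. Grip: 56 (x) by 16 (y) mm, top 48 mm above the underside, on a bar 16 wide, 14 high that runs 50 mm back and 90 mm ahead. +x points to the head. 80 g; lies flat and loose on the worktop at the robot's right, head roughly to the left.
- stick_head (a point): Middle of the pushing face of the same stick's head, 95 mm ahead (+x) of the grip's centre, 16 mm above the underside. The head is a plate 44 mm wide (y), reaching from the underside 32 mm up, its face square to x.
Things that resemble listed ones, but are neither listed nor needed, are in the scene too. What is shaped like the part that bears box_center but red is not meant.

How it is judged:
By the outcome, as a careful person would: the job done as asked, in the order asked, and still so for the second after the job is handed in, with the robot touching nothing.
It also fails if it takes over 42 s, if anything falls off the work surface, if the arm or the gripper's body presses on something with over 40 N, if the wrist force passes 120 N, or if a joint passes its speed limit or range.

### The arm

A 7-joint arm with a two-finger parallel gripper is mounted at the origin on a cart in front of the work surface, level with it; the furniture and walls round the work are solid. World frame = base frame: x ahead of the robot, y to its left, z up, the work surface at z = 0. Lengths are in m, angles in rad, forces in N, time in s.
With the tool pointing down it reaches from about 0.425 to 0.8 m from the base axis. Payload 8.3 kg.
Tool frame: the origin (TCP) lies at the very end of the fingers, on their centre line; the grasp point (between the pads) lies grip_point_offset behind it (grip_point_offset is the distance from the TCP to the grasp point, in m); z points along the fingers, y is the direction in which the jaws open and shut (so a half turn about z gives the same grasp; the last joint's range is limited). The gripper opens to 85 mm and grips with 20 to 120 N. Pads are 22 mm wide; open, the fingers measure 114 mm over their backs; the gripper's body (76 mm by 85 mm) begins 54 mm behind the grasp point. The pads swing forward as they close: fully open they stand 13 mm farther back than shut.
Start: joints at [1.123, 0.383, 0.016, 1.37, -0.006, 1.388, -0.046], TCP at [0.235, -0.579, 0.231] pointing down, gripper open.
Joint ranges: [-2.95, 2.95], [-0.25, 2.06], [-1.52, 1.56], [0.18, 2.33], [-1.44, 4.58], [0.02, 2.06], [-3.01, 3.01]. Speed limits (rad/s): [2.39, 2.39, 3.01, 3.01, 3.14, 3.14, 3.14].

### API

Orientations are given as a rotation vector (axis times angle).
In Python, from cell import observe, read_camera, calibration, job_done, search_frame, cut_out, grip_point_offset gives the robot as it stands.
- The arm moves only by the tool move_arm, never from a script. Its argument "rows" is a list of rows, each a list of 3 entries, a list of its own where there are three numbers: the closure, from -1 (fully open) to 1 (shut), then the shift along the tool's x, y, z in cm, then the turn about the tool's z in rad. In form: [[claw, [dx, dy, dz], spin], ...]. A call has 1 to 5 rows; each row shifts and turns the commanded pose from where the row before left it, along the tool's axes as they then stand; what a row does not reach is not made up. A row lasts 1/8 s, in which the tool goes at most 62.5 mm and 10.7 degrees, less where a joint would pass 70% of its speed; a pose out of reach is approached as far as the arm can. A call is refused whole if a number of a shift passes 6.25 or a number of a turn 0.188, either way. A call with a gripper value outside its range is refused whole. The fingers move at their own pace and stop on an object; "squeeze" is the grip in N (left out, the last holds). Time passes only in rows, so rows that do not move let the fingers close. It gives the time, the measured TCP pose, the force and the opening at its end, in the units of the state.
- observe(): the state, without advancing time (a new reading comes with each control period).
- read_camera(name): name is "scene" or "top" or "wrist"; returns the picture (420x560x3 uint8, red, green, blue); there is no depth.
- calibration(name): a dict with "fx", "fy", "cx", "cy" (pixels), "xyz" and "rotation" of the camera in the world; the wrist camera has in their place "hand_eye" (4x4, takes a point from camera to tool coordinates, whose origin is the TCP and whose axes are the flange's). Camera axes: x right, y up, looking along -z (the intrinsics and any distortion apply to the point x, -y, -z); pixel columns grow to the right and rows downward; lengths in m; the calibration is good to about 2 mm. A picture is of the moment at which its call begins: read the wrist's pose just before it. calibration takes no time and is no camera call.
- job_done(): hands the job in, once; it reports no verdict.
Trained networks look in the newest picture that a camera, given by its name, has taken for a name from the list of things; names that differ only in an ending like _2 or _b are one class to them, and where a whole thing is asked for, a point or a joint stands for the part that bears it (a point fixed in the world has none). Each returns a list of dicts, best first, with "p" (0 to 1); they miss things now and then, are a little off and sometimes report something else, mostly with a low value. They report only what shows in the picture. A call takes as long as a camera call. They do not tell look-alikes from the thing itself.
- search_frame(camera, name): "extent" ([left, top, right, bottom] in pixels, round what is visible of it).
- cut_out(camera, name): "pixels" (420x560 bool, what is visible of it) and "extent" ([left, top, right, bottom] in pixels, round what is visible of it).
The state is a dict: "t": time; "joints": joint angles; "dq": joint speeds; "tau": joint torques, N m; "tool_pos": TCP position; "tool_rot": TCP orientation; "ft_force": force on the tool from outside, world axes, zero at the start; "torque": the same for the moment, N m; "width": opening from 0.0 (shut) to 1.0 (fully open).
Only numpy, scipy, OpenCV 4.12 (cv2) and the standard library are available. Lean on these libraries where they do the work, as an engineer would, in place of code of your own. Each camera call takes 0.05 s, during which the arm holds its last target. There are 200 camera calls.

## Working session

There is one attempt and no reset: what is moved stays moved. The work goes in short steps, Python scripts to look and compute and a tool call to move; the robot and the scene stay as the last step left them, time stands still between calls to the robot, and variables do not carry over. Pictures are saved under pics/ and viewed, about 8 in all and at most 12, crops included, and the job is handed in when it is done.

Besides the shell and the picture viewer there is one more tool, called after "Call:" by a JSON object that holds its "op" and its "data". move_arm: Moves the arm, as the interface text tells. Its arguments: {"type":"object","properties":{"rows":{"type":"array","items":{"type":"array"}},"squeeze":{"type":"number"}},"required":["rows"]}

```bash
mkdir -p pics; python3 - <<'E'
from cell import *
import cv2,numpy as np
s=observe();print(s['t'],s['tool_pos'],s['tool_rot'],s['width'],grip_point_offset)
ims=[]
for c in ('scene','top'):
    im=read_camera(c);cv2.imwrite(f'pics/{c}0.png',im[:,:,::-1])
    k=calibration(c);print(c,k)
    for n in ('guide','box_center','stick_grip','stick_head'):
        print(c,n,[(round(d['p'],2),np.round(d['extent']).tolist()) for d in search_frame(c,n)])
print(calibration('wrist'))
E
```

```text
0.0 [ 0.23443695 -0.57882747  0.23029275] [-3.08177208e+00 -6.00452662e-01  6.46290968e-04] 0.9997258637450359 0.0187
scene {'fx': 465.30813426554084, 'fy': 465.30813426554084, 'cx': 282.0171209163138, 'cy': 205.25848302029218, 'xyz': array([ 0.52773321, -0.54621572,  0.99789747]), 'rotation': array([ 0.56450299,  0.0121108 , -0.00894892])}
scene guide [(0.66, [273.0, 126.0, 332.0, 272.0])]
scene box_center [(0.89, [255.0, 96.0, 286.0, 132.0]), (0.68, [287.0, 193.0, 316.0, 235.0])]
scene stick_grip [(0.91, [260.0, 321.0, 291.0, 395.0])]
scene stick_head [(0.94, [256.0, 323.0, 290.0, 396.0])]
top {'fx': 427.4527360705245, 'fy': 427.4527360705245, 'cx': 280.782286661303, 'cy': 205.5127451178518, 'xyz': array([0.37969084, 0.03268761, 1.13443487]), 'rotation': array([ 0.10912441, -0.12671145, -1.53720199])}
top guide [(0.74, [177.0, 175.0, 325.0, 223.0])]
top box_center [(0.84, [112.0, 206.0, 158.0, 240.0]), (0.78, [248.0, 187.0, 290.0, 216.0])]
top stick_grip [(0.65, [374.0, 216.0, 427.0, 242.0])]
top stick_head [(0.72, [374.0, 215.0, 429.0, 242.0])]
{'fx': 331.7197399731872, 'fy': 331.7197399731872, 'cx': 280.9078206603445, 'cy': 206.10183888718657, 'hand_eye': array([[-5.92180373e-04,  9.55684776e-01,  2.94391335e-01,
         7.45294815e-02],
       [ 9.99999553e-01,  7.82798081e-04, -5.29662668e-04,
         2.52664207e-04],
       [-7.36639520e-04,  2.94390889e-01, -9.55684813e-01,
        -1.42599232e-01],
       [ 0.00000000e+00,  0.00000000e+00,  0.00000000e+00,
         1.00000000e+00]])}
```

```bash
python3 - <<'E'
import cv2,numpy as np
a=cv2.imread('pics/scene0.png');b=cv2.imread('pics/top0.png')
cv2.imwrite('pics/c1.png',cv2.resize(b[160:275,90:450],(800,256),interpolation=cv2.INTER_CUBIC))
cv2.imwrite('pics/s1.png',cv2.resize(a[80:410,160:400],(436,600),interpolation=cv2.INTER_CUBIC))
E
```

```text
(no output)
```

View pics/c1.png

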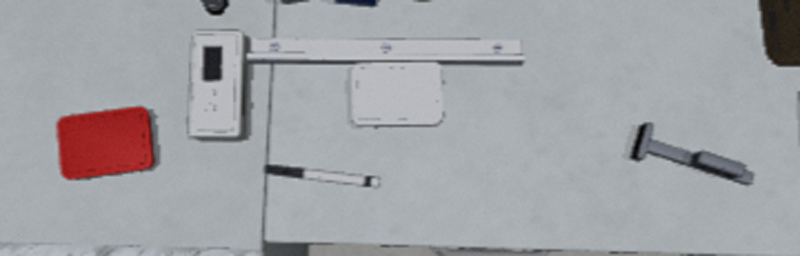

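View pics/s1.png

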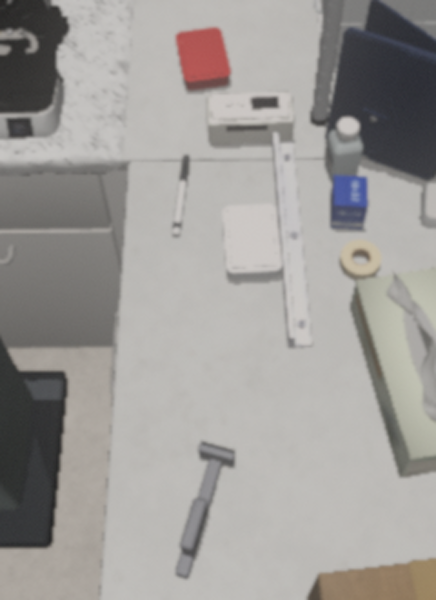

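The white box is at top px (248–290, 187–216), in contact with the rail. The red look-alike at (112–158, 206–240) is excluded because it's red. The stick is at (374–427, 216–242), with its head at the left. A pen lies at (210–262, 233–245), and I need to stay clear of it.

```bash
cat > h.py <<'E'
import numpy as np,cv2
from scipy.spatial.transform import Rotation as R
from cell import *
def cam(c,s=None):
    k=calibration(c)
    if c!='wrist': return k,R.from_rotvec(k['rotation']).as_matrix(),np.array(k['xyz'])
    s=s or observe();T=np.eye(4);T[:3,:3]=R.from_rotvec(s['tool_rot']).as_matrix();T[:3,3]=s['tool_pos']
    T=T@k['hand_eye'];return k,T[:3,:3],T[:3,3]
def unp(C,px,z):
    k,M,o=C;px=np.atleast_2d(px).astype(float)
    d=np.c_[(px[:,0]-k['cx'])/k['fx'],-(px[:,1]-k['cy'])/k['fy'],-np.ones(len(px))]@M.T
    return o+d*((z-o[2])/d[:,2])[:,None]
def proj(C,P):
    k,M,o=C;p=(np.atleast_2d(P)-o)@M
    return np.c_[k['cx']-k['fx']*p[:,0]/p[:,2],k['cy']+k['fy']*p[:,1]/p[:,2]]
E
python3 - <<'E'
from h import *
np.set_printoptions(precision=4,suppress=True)
T=cam('top');S=cam('scene')
t=lambda x,y:(90+x/2.222,160+y/2.226)
s=lambda x,y:(160+x/1.817,80+y/1.818)
print('box corners top',unp(T,[t(350,64),t(441,62),t(443,125),t(353,126)],.028))
print('box corners scene',unp(S,[s(224,207),s(278,205),s(283,269),s(229,273)],.028))
print('rail inner bottom? top',unp(T,[t(248,62),t(523,64)],.0))
print('rail inner top edge',unp(T,[t(248,55),t(523,57)],.03),unp(S,[s(275,134),s(291,343)],.03))
print('reader face top',unp(T,[t(243,32),t(240,137)],.055),unp(S,[s(209,120),s(292,126)],.055))
print('stick head top',unp(T,[t(640,124),t(632,158)],.032),unp(S,[s(201,444),s(234,457)],.032))
print('stick tail',unp(T,[t(752,177)],.014),unp(S,[s(183,572)],.014))
for C,n in((T,'top'),(S,'scene')):
    read_camera(n)
    m=cut_out(n,'stick_grip')[0]['pixels'];v,u=np.nonzero(m)
    P=unp(C,np.c_[u,v],.02)[:,:2];c=P.mean(0);w=np.linalg.svd(P-c,full_matrices=0)[2][0];print(n,c,np.degrees(np.arctan2(w[1],w[0])), np.ptp((P-c)@w))
s=observe();M=R.from_rotvec(s['tool_rot']).as_matrix();print(M)
E
```

```text
box corners top [[ 0.5898  0.1115  0.028 ]
 [ 0.5957  0.0038  0.028 ]
 [ 0.5206 -0.0005  0.028 ]
 [ 0.5161  0.105   0.028 ]]
box corners scene [[ 0.5207  0.1018  0.028 ]
 [ 0.5953  0.1041  0.028 ]
 [ 0.5977  0.0027  0.028 ]
 [ 0.5266 -0.0024  0.028 ]]
rail inner bottom? top [[ 0.5936  0.2371  0.    ]
 [ 0.6019 -0.0967  0.    ]]
rail inner top edge [[ 0.5964  0.2322  0.03  ]
 [ 0.6044 -0.0932  0.03  ]] [[ 0.5958  0.2271  0.03  ]
 [ 0.6029 -0.1043  0.03  ]]
reader face top [[0.6184 0.235  0.055 ]
 [0.4962 0.2313 0.055 ]] [[0.5004 0.2342 0.055 ]
 [0.6189 0.2212 0.055 ]]
stick head top [[ 0.5285 -0.2315  0.032 ]
 [ 0.4882 -0.222   0.032 ]] [[ 0.4918 -0.232   0.032 ]
 [ 0.53   -0.2477  0.032 ]]
stick tail [[ 0.4718 -0.3686  0.014 ]] [[ 0.4725 -0.3688  0.014 ]]
top [ 0.494  -0.2899] 72.62920174587761 0.14616964447654185
scene [ 0.4928 -0.2977] -106.18795611405285 0.15239730733008677
[[ 0.9269  0.3754  0.0001]
 [ 0.3754 -0.9269  0.0001]
 [ 0.0001 -0.     -1.    ]]
```

```bash
cat >> h.py <<'E'
def plan(p,head,n,s=None):
    s=s or observe();M=R.from_rotvec(s['tool_rot']).as_matrix();q=np.array(s['tool_pos'])
    h=np.arctan2(M[1,0],M[0,0]);d=(np.array(p)-q)/n;dh=(np.radians(head)-h)/n
    print('at',np.round(q,4),'head',round(np.degrees(h),2),'tilt',np.round(M[:2,2],4),'F',np.round(s['ft_force'],1),'w',round(s['width'],3),'t',round(s['t'],2))
    for i in range(n):
        a=h+i*dh;print([np.round(100*np.array([np.cos(a)*d[0]+np.sin(a)*d[1],np.sin(a)*d[0]-np.cos(a)*d[1],-d[2]]),2).tolist(),round(-dh,3)])
E
python3 -c "
from h import *
plan([.487,-.321,.19],73,8)"
```

```text
at [ 0.2347 -0.5792  0.2313] head 22.05 tilt [0.0001 0.0001] F [ 0.9 -0.3 -0.8] w 1.003 t 0.7
[[4.14, -1.81, 0.52], np.float64(-0.111)]
[[4.31, -1.34, 0.52], np.float64(-0.111)]
[[4.43, -0.85, 0.52], np.float64(-0.111)]
[[4.5, -0.35, 0.52], np.float64(-0.111)]
[[4.51, 0.15, 0.52], np.float64(-0.111)]
[[4.47, 0.65, 0.52], np.float64(-0.111)]
[[4.37, 1.14, 0.52], np.float64(-0.111)]
[[4.21, 1.62, 0.52], np.float64(-0.111)]
```

Call:
{"op": "move_arm", "data": {"rows": [[-1,[4.1,-1.8,0.5],-0.11],[-1,[4.3,-1.3,0.5],-0.11],[-1,[4.4,-0.85,0.5],-0.11],[-1,[4.5,-0.35,0.5],-0.11]]}}

```text
t: 1.2
tool_pos: [0.3615, -0.4501, 0.2113]
tool_rot: [2.876, 1.264, 0.0]
ft_force: [0.4, -0.5, -0.7]
width: 0.998
```

Call:
{"op": "move_arm", "data": {"rows": [[-1,[4.5,0.15,0.5],-0.11],[-1,[4.5,0.65,0.5],-0.11],[-1,[4.4,1.1,0.5],-0.11],[-1,[4.2,1.6,0.5],-0.11],[-1,[0,0,0],0]]}}

```text
t: 1.82
tool_pos: [0.4904, -0.3177, 0.1909]
tool_rot: [-2.525, -1.867, -0.004]
ft_force: [-0.0, -0.0, 0.4]
width: 0.996
```

```bash
python3 - <<'E'
from h import *
s=observe();im=read_camera('wrist');C=cam('wrist',s)
for n in('stick_grip','stick_head'): print(n,[(round(d['p'],2),np.round(d['extent']).tolist()) for d in search_frame('wrist',n)])
h=np.radians(73);u=np.array([np.cos(h),np.sin(h)]);v=np.array([-u[1],u[0]]);g=np.array([.487,-.321])
o=im[:,:,::-1].copy()
for x,y,z in[(-50,0,14),(-28,0,48),(28,0,48),(95,-22,32),(95,22,32)]:
    p=proj(C,[*(g+u*x/1e3+v*y/1e3),z/1e3])[0];print(x,y,p.round());cv2.circle(o,tuple(int(a) for a in p.round()),3,(0,0,255),1)
cv2.imwrite('pics/w1.png',o)
plan([.487,-.321,.19],73,1,s)
E
```

```text
stick_grip []
stick_head [(0.9, [250.0, 88.0, 302.0, 236.0])]
-50 0 [279. 234.]
-28 0 [279. 226.]
28 0 [278. 165.]
95 -22 [304.  84.]
95 22 [253.  84.]
at [ 0.4904 -0.3177  0.1909] head 72.97 tilt [0.001  0.0025] F [-0.  -0.   0.4] w 0.996 t 1.82
[[-0.42, -0.23, 0.09], np.float64(-0.0)]
```

View pics/w1.png

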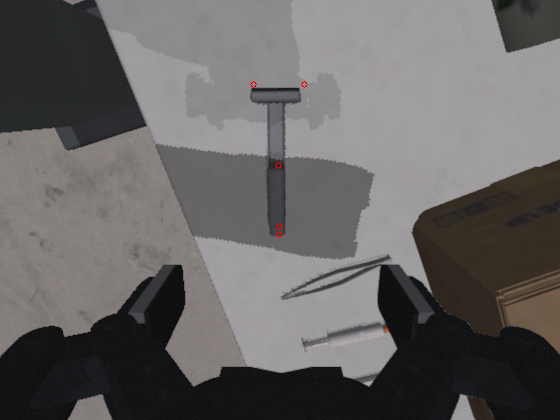

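The wrist view shows the stick with its head edge at (251–300, 88) and its tail at (277, 236). Tweezers lie at (283–390, 258–297), and a brown box is at right from x=415. Next I'll refine the grip position and check the clearances.

```bash
python3 - <<'E'
from h import *
s=observe();C=cam('wrist',s)
m=cut_out('wrist','stick_head');print([d['p'] for d in m]);k=m[0]['pixels'];v,u=np.nonzero(k)
for r in range(86,238,8):
    w=np.nonzero(k[r])[0]
    if len(w): print(r,w.min(),w.max(),end='; ')
hc=unp(C,[[251,88],[300,88]],.032);t=unp(C,[[277,236]],.014)[0];gf=unp(C,[[276,164]],.048)[0]
H=hc.mean(0);d=H[:2]-t[:2];print('\nhead',H,'w',np.linalg.norm(hc[0]-hc[1]),'len',np.linalg.norm(d),'ang',np.degrees(np.arctan2(d[1],d[0])),np.degrees(np.arctan2(*(hc[0]-hc[1])[[1,0]])) -90)
u=d/np.linalg.norm(d);print('grip from head',H[:2]-.095*u,'tail',t[:2]+.05*u,'front',gf[:2]-.028*u)
g=H[:2]-.095*u;vv=np.array([-u[1],u[0]])
for n,p,z in(('tweez',[[283,297],[390,258]],0),('bigbox top',[[415,222],[500,297]],.1),('edge',[[160,160],[190,235]],0)):
    q=unp(C,p,z)[:,:2]-g;print(n,np.c_[q@u,q@vv])
E
```

```text
[0.92]
94 250 299; 102 253 288; 110 267 283; 118 267 283; 126 267 283; 134 267 282; 142 267 283; 150 267 283; 158 268 282; 166 268 283; 174 267 284; 182 268 284; 190 267 284; 198 267 284; 206 267 284; 214 266 284; 222 267 284; 230 269 284; 
head [ 0.50866697 -0.23848048  0.032     ] w 0.04205061707707607 len 0.14413459488830535 ang 72.57493510723063 72.3446942048964
grip from head [ 0.48021844 -0.32912087] tail [ 0.48047759 -0.32829518] front [ 0.48158035 -0.32523557]
tweez [[-0.13049884 -0.00613444]
 [-0.08157954 -0.12467774]]
bigbox top [[-0.00293737 -0.10471073]
 [-0.06745592 -0.18061918]]
edge [[ 0.02823826  0.11779389]
 [-0.05335458  0.09440235]]
```

```bash
python3 -c "
from h import *
plan([.4808,-.3275,.08],72.5,3)"
```

```text
at [ 0.4865 -0.3237  0.1914] head 72.32 tilt [-0.0004 -0.0007] F [-0.4 -0.6 -0.2] w 1.001 t 2.02
[[-0.18, -0.14, 3.71], np.float64(-0.001)]
[[-0.18, -0.14, 3.71], np.float64(-0.001)]
[[-0.18, -0.14, 3.71], np.float64(-0.001)]
```

The arm was still settling when that picture was taken, so I corrected for it. The grip is at about (0.484, -0.323). I'll take another look after settling lower down.

Call:
{"op": "move_arm", "data": {"rows": [[0,[0,-0.2,3.5],0],[0,[0,-0.1,3.5],0],[0,[0,0,0],0],[0,[0,0,0],0]]}}

```text
t: 2.52
tool_pos: [0.4848, -0.3225, 0.1228]
tool_rot: [2.534, 1.854, 0.001]
ft_force: [-0.3, 0.2, 0.3]
width: 0.503
```

```bash
python3 - <<'E'
from h import *
s=observe();im=read_camera('wrist');C=cam('wrist',s)
M=R.from_rotvec(s['tool_rot']).as_matrix()
m=cut_out('wrist','stick_head')[0]['pixels'];v,u=np.nonzero(m);print(v.min(),v.max())
for r in (v.min()+6,v.min()+30,v.min()+60,v.max()-50,v.max()-10):
    w=np.nonzero(m[r])[0];print(r,w.min(),w.max())
o=im[:,:,::-1].copy();o[m,2]=255;cv2.imwrite('pics/w2.png',o)
plan([.4835,-.323,.0113],72.5,3,s)
E
```

```text
72 259
78 246 309
102 267 288
132 268 288
209 268 291
249 271 290
at [ 0.4848 -0.3225  0.1228] head 72.39 tilt [ 0.0014 -0.001 ] F [-0.3  0.2  0.3] w 0.503 t 2.52
[[-0.03, -0.04, 3.72], np.float64(-0.001)]
[[-0.03, -0.04, 3.72], np.float64(-0.001)]
[[-0.03, -0.04, 3.72], np.float64(-0.001)]
```

View pics/w2.png

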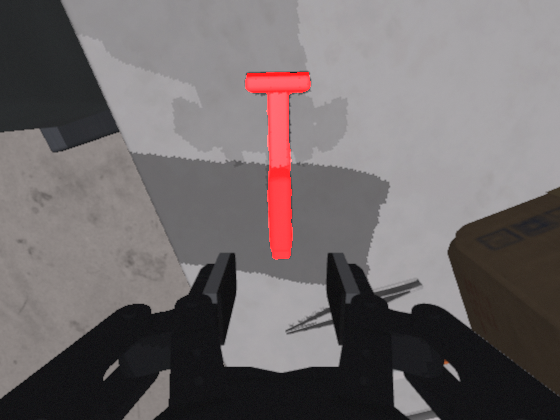

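The stick is centred between the jaws, with its head at rows 72–93 and its tail at (281, 259).

```bash
python3 - <<'E'
from h import *
s=observe();C=cam('wrist',s)
H=unp(C,[[278,72.5]],.032)[0];t=unp(C,[[281,259]],.012)[0];f=unp(C,[[279,167]],.048)[0]
d=H-t;d[2]=0;u=d/np.linalg.norm(d);a=np.degrees(np.arctan2(u[1],u[0]));print(np.linalg.norm(d),a,H-.095*u,t+.05*u,f-.028*u)
g=(H-.095*u+t+.05*u)/2
plan([g[0],g[1],.0113],a,3,s)
E
```

```text
0.14463444691640132 73.20252546627312 [ 0.48465169 -0.32310726  0.032     ] [ 0.48475733 -0.3227573   0.012     ] [ 0.48653232 -0.31602938  0.048     ]
at [ 0.4854 -0.3224  0.1234] head 72.43 tilt [ 0.0026 -0.0017] F [-0.7 -0.3  0.1] w 0.503 t 2.62
[[-0.03, -0.02, 3.74], np.float64(-0.005)]
[[-0.03, -0.02, 3.74], np.float64(-0.005)]
[[-0.03, -0.02, 3.74], np.float64(-0.005)]
```

Call:
{"op": "move_arm", "data": {"rows": [[0,[0,0,4],0],[0,[0,0,4],-0.013],[0,[0,0,3.2],0],[0,[0,0,0],0]]}}

```text
t: 3.12
tool_pos: [0.4835, -0.3209, 0.0082]
tool_rot: [-2.52, -1.871, 0.002]
ft_force: [0.5, -0.0, 0.7]
width: 0.502
```

Call:
{"op": "move_arm", "data": {"rows": [[1,[0,0,0],0],[1,[0,0,0],0],[1,[0,0,0],0],[1,[0,0,0],0]], "squeeze": 50}}

```text
t: 3.62
tool_pos: [0.4862, -0.3224, 0.0118]
tool_rot: [2.519, 1.871, 0.002]
ft_force: [0.0, -1.0, 6.6]
width: 0.183
```

```bash
python3 -c "
from h import *
plan([.567,-.125,.16],91.3,5)"
```

```text
at [ 0.4862 -0.3224  0.0118] head 73.21 tilt [ 0.0036 -0.0024] F [ 0.  -1.   6.6] w 0.183 t 3.62
[[4.25, 0.41, -2.96], np.float64(-0.063)]
[[4.21, 0.67, -2.96], np.float64(-0.063)]
[[4.16, 0.94, -2.96], np.float64(-0.063)]
[[4.09, 1.2, -2.96], np.float64(-0.063)]
[[4.01, 1.46, -2.96], np.float64(-0.063)]
```

Call:
{"op": "move_arm", "data": {"rows": [[1,[0,0,-3],0],[1,[0,0,-3],0],[1,[4.2,0.4,-3],-0.06],[1,[4.2,0.7,-3],-0.06],[1,[4.2,0.9,-3],-0.06]]}}

```text
t: 4.25
tool_pos: [0.5336, -0.2022, 0.1614]
tool_rot: [2.34, 2.093, 0.001]
ft_force: [1.1, -0.7, -0.6]
width: 0.181
```

Call:
{"op": "move_arm", "data": {"rows": [[1,[4.1,1.2,0],-0.065],[1,[4,1.4,0],-0.065],[1,[0,0,0],0],[1,[0,0,0],0],[1,[0,0,0],0]]}}

```text
t: 4.88
tool_pos: [0.5652, -0.1263, 0.1595]
tool_rot: [2.205, 2.237, -0.001]
ft_force: [-0.9, 0.5, -1.4]
width: 0.182
```

```bash
python3 - <<'E'
from h import *
s=observe();im=read_camera('wrist');cv2.imwrite('pics/w3.png',im[:,:,::-1]);C=cam('wrist',s)
plan([.567,-.125,.16],91.3,1,s)
for n in('guide','box_center','stick_head'): print(n,[(round(d['p'],2),np.round(d['extent']).tolist()) for d in search_frame('wrist',n)])
E
```

```text
at [ 0.5652 -0.1263  0.1595] head 90.83 tilt [-0.     -0.0008] F [-0.9  0.5 -1.4] w 0.182 t 4.88
[[0.12, 0.19, -0.05], np.float64(-0.008)]
guide [(0.65, [321.0, 0.0, 362.0, 160.0]), (0.15, [218.0, 44.0, 342.0, 371.0])]
box_center [(0.9, [221.0, 0.0, 328.0, 32.0])]
stick_head [(0.72, [216.0, 42.0, 342.0, 372.0])]
```

View pics/w3.png

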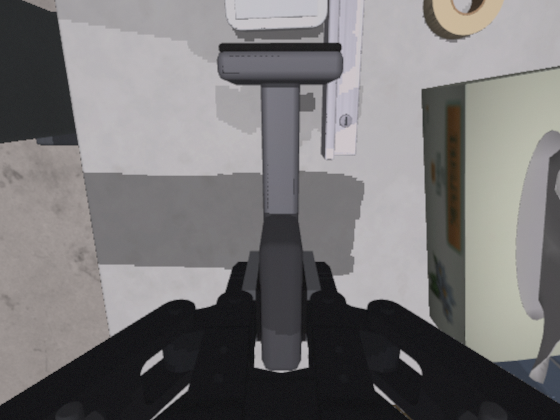

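Wrist view: the rail's near end is at (324–357, 157), and its face foot runs from (324, 158) up to (331, 0). The box's rear rim is at row ~30, columns 227–327, and the stick head spans (217–342, 44).

```bash
python3 - <<'E'
from h import *
np.set_printoptions(precision=4,suppress=True)
im=cv2.imread('pics/w3.png');s=observe();C=cam('wrist',s);print(s['tool_pos'])
g=cv2.cvtColor(im,6).astype(int)
for r in (20,60,100,140): print(r,g[r,316:366:1].tolist())
print('col profile box rear', {c:g[20:44,c].tolist() for c in(260,300)})
print('foot',unp(C,[[324,158],[330,5]],0),'top',unp(C,[[333,158],[338,5]],.03))
print('box rear',unp(C,[[245,29],[310,29]],.026),'sides',unp(C,[[226.5,5],[328,5]],.026))
print('head',unp(C,[[219,44],[341,44]],.032+s['tool_pos'][2]-.0113))
E
```

```text
[ 0.5653 -0.1255  0.1594]
20 [196, 197, 197, 197, 197, 195, 193, 171, 118, 76, 71, 71, 102, 145, 177, 185, 186, 184, 182, 178, 177, 173, 160, 172, 186, 184, 183, 185, 182, 178, 178, 181, 182, 182, 181, 181, 180, 181, 181, 181, 192, 198, 198, 197, 195, 196, 183, 176, 182, 181]
60 [111, 111, 112, 111, 111, 112, 112, 110, 112, 110, 110, 111, 111, 112, 111, 111, 111, 112, 111, 111, 109, 104, 98, 93, 90, 84, 68, 146, 180, 182, 185, 186, 185, 186, 184, 181, 183, 183, 182, 192, 199, 198, 198, 197, 176, 172, 180, 180, 181, 181]
100 [162, 163, 162, 162, 162, 149, 106, 70, 68, 68, 122, 166, 184, 190, 190, 188, 185, 182, 179, 165, 177, 189, 188, 187, 189, 186, 184, 186, 189, 189, 189, 188, 187, 185, 184, 186, 186, 183, 179, 178, 178, 174, 147, 150, 161, 160, 174, 181, 181, 181]
140 [185, 183, 184, 184, 168, 115, 72, 71, 71, 130, 174, 190, 192, 191, 189, 187, 184, 171, 156, 181, 199, 200, 199, 199, 199, 199, 198, 199, 200, 201, 199, 200, 199, 199, 199, 200, 200, 199, 200, 187, 160, 168, 181, 181, 180, 180, 180, 181, 181, 180]
col profile box rear {260: [196, 197, 197, 198, 196, 197, 197, 196, 178, 127, 85, 88, 98, 98, 97, 98, 98, 99, 130, 164, 163, 163, 141, 76], 300: [197, 198, 198, 197, 197, 197, 193, 160, 88, 82, 93, 98, 96, 96, 96, 96, 96, 96, 96, 128, 160, 160, 133, 50]}
foot [[ 0.6037 -0.0976  0.    ]
 [ 0.602   0.0254  0.    ]] top [[ 0.6072 -0.0928  0.03  ]
 [ 0.604   0.0179  0.03  ]]
box rear [[0.5361 0.0021 0.026 ]
 [0.5847 0.0028 0.026 ]] sides [[0.5228 0.0177 0.026 ]
 [0.5972 0.0188 0.026 ]]
head [[ 0.5429 -0.0322  0.1801]
 [ 0.5836 -0.0316  0.1801]]
```

Call:
{"op": "move_arm", "data": {"rows": [[1,[0,-0.2,4.5],-0.007],[1,[0,0,4.5],0],[1,[0,0,4],0],[1,[0,0,1.6],0],[1,[0,0,0],0]]}}

```text
t: 5.7
tool_pos: [0.5635, -0.1248, 0.0134]
tool_rot: [-2.195, -2.247, 0.0]
ft_force: [-0.2, 0.3, -0.4]
width: 0.181
```

```bash
python3 - <<'E'
from h import *
s=observe();im=read_camera('wrist');cv2.imwrite('pics/w4.png',im[:,:,::-1])
plan([.5633,-.125,.013],91.2,1,s)
im=read_camera('scene')[150:290,220:380];cv2.imwrite('pics/s4.png',cv2.resize(im[:,:,::-1],(640,560),interpolation=cv2.INTER_CUBIC))
E
```

```text
at [ 0.5635 -0.1248  0.0134] head 91.36 tilt [-0.0006  0.0002] F [-0.2  0.3 -0.4] w 0.181 t 5.7
[[-0.02, -0.02, 0.04], np.float64(0.003)]
```

View pics/w4.png

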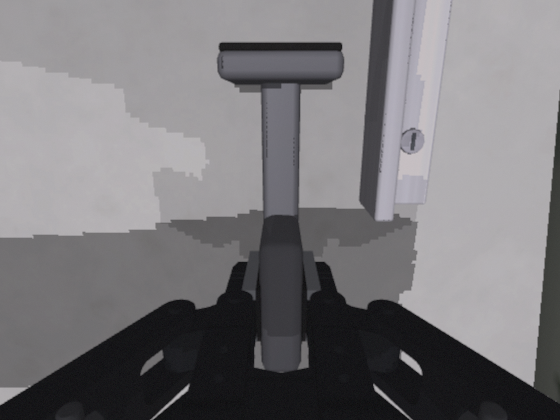

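```bash
python3 - <<'E'
from h import *
np.set_printoptions(precision=4,suppress=True)
s=observe();C=cam('wrist',s);g=cv2.cvtColor(cv2.imread('pics/w4.png'),6).astype(int)
for r in(15,100,190):print(r,g[r,355:415].tolist())
print(s['tool_pos']);print(unp(C,[[362,203],[374,5]],0),unp(C,[[376,218],[390,5]],.03))
g3=cam('wrist',dict(tool_pos=[.5653,-.1258,.1594],tool_rot=R.from_matrix(np.array([[np.cos(a:=np.radians(90.83)),np.sin(a),0],[np.sin(a),-np.cos(a),0],[0,0,-1]])).as_rotvec()))
print('w3 foot',unp(g3,[[320.5,140],[322,100]],0),'top',unp(g3,[[324.7,140],[326,100],[328.5,20]],.03),'box side',unp(g3,[[324,20],[326,10]],.0265))
E
```

```text
15 [153, 154, 153, 154, 154, 154, 154, 156, 154, 154, 154, 155, 155, 154, 155, 156, 141, 101, 67, 66, 67, 69, 67, 69, 69, 67, 67, 69, 69, 66, 65, 65, 64, 65, 65, 64, 83, 113, 138, 150, 158, 168, 171, 172, 172, 172, 172, 172, 173, 170, 169, 168, 168, 165, 167, 166, 165, 157, 145, 150]
100 [156, 155, 156, 156, 157, 156, 157, 156, 157, 155, 139, 97, 68, 68, 69, 69, 67, 66, 67, 66, 66, 66, 66, 67, 69, 70, 67, 70, 71, 93, 128, 148, 156, 167, 173, 174, 175, 175, 176, 176, 176, 174, 172, 172, 171, 169, 168, 168, 161, 149, 141, 158, 169, 170, 171, 172, 174, 174, 176, 175]
190 [158, 159, 158, 158, 124, 77, 66, 67, 70, 67, 67, 67, 69, 68, 69, 70, 71, 70, 69, 70, 69, 88, 125, 146, 158, 169, 175, 175, 175, 176, 176, 176, 175, 174, 172, 172, 171, 170, 170, 161, 149, 162, 175, 174, 174, 174, 174, 176, 178, 178, 178, 179, 178, 177, 176, 173, 174, 172, 173, 174]
[ 0.5644 -0.1249  0.0143]
[[ 0.6034 -0.0962  0.    ]
 [ 0.6002 -0.0101  0.    ]] [[ 0.6018 -0.0936  0.03  ]
 [ 0.5984 -0.0176  0.03  ]]
w3 foot [[ 0.5998 -0.0818  0.    ]
 [ 0.5994 -0.0476  0.    ]] top [[ 0.5996 -0.0787  0.03  ]
 [ 0.599  -0.0479  0.03  ]
 [ 0.5978  0.0078  0.03  ]] box side [[0.5949 0.0085 0.0265]
 [0.596  0.0151 0.0265]]
```

The rail lines agree to within about 3 mm, with heading ≈91.3°, and the box–rail gap is ~2 mm. The approach runs straight, and I'll drift gently toward the rail after contact.

Call:
{"op": "move_arm", "data": {"rows": [[1,[1,0,0],0],[1,[1,0,0],0],[1,[0.8,0,0],0],[1,[0.5,0,0],0],[1,[0.5,0.05,0],0]]}}

```text
t: 6.42
tool_pos: [0.5631, -0.0867, 0.0134]
tool_rot: [2.195, 2.248, -0.0]
ft_force: [-1.2, -0.9, 0.6]
width: 0.183
```

Call:
{"op": "move_arm", "data": {"rows": [[1,[0.5,0.08,0],0],[1,[0.5,0.1,0],0],[1,[0.5,0.1,0],0],[1,[0,0,0],0]]}}

```text
t: 6.92
tool_pos: [0.5659, -0.0706, 0.0134]
tool_rot: [-2.193, -2.249, -0.001]
ft_force: [-0.7, -0.1, -1.3]
width: 0.18
```

```bash
python3 - <<'E'
from h import *
s=observe();plan([.5657,.032,.013],91.3,1,s)
a=read_camera('wrist')
b=cv2.resize(read_camera('top')[165:235,200:360],(560,245),interpolation=cv2.INTER_CUBIC)
cv2.imwrite('pics/w5.png',np.vstack([a[:300],b])[:,:,::-1])
E
```

```text
at [ 0.5659 -0.0706  0.0134] head 91.43 tilt [0.0004 0.0008] F [-0.7 -0.1 -1.3] w 0.18 t 6.92
[[10.25, 0.24, 0.04], np.float64(0.002)]
```

View pics/w5.png

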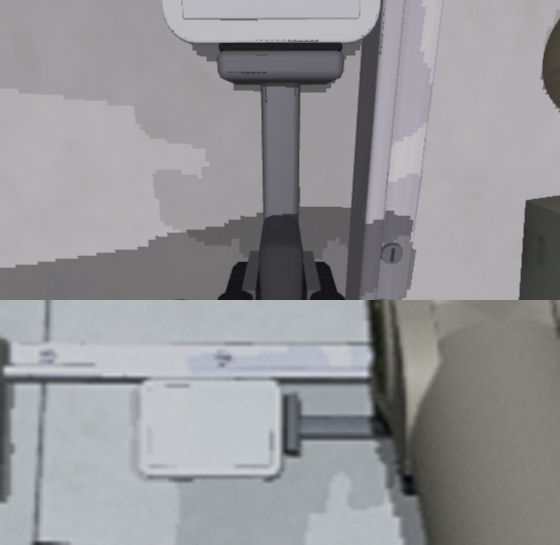

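The box is touched squarely, with its right side (381, 25) against the rail and its rear edge level. I'll continue along the rail.

Call:
{"op": "move_arm", "data": {"rows": [[1,[0.6,0.02,0],0],[1,[0.8,0.02,0],0],[1,[0.8,0.02,0],0],[1,[0.8,0.02,0],0],[1,[0.8,0.02,0],0]]}}

```text
t: 7.65
tool_pos: [0.5656, -0.0328, 0.0133]
tool_rot: [-2.194, -2.248, -0.0]
ft_force: [-0.7, -1.9, -1.3]
width: 0.182
```

Call:
{"op": "move_arm", "data": {"rows": [[1,[0.8,0.01,0],0],[1,[0.8,0.01,0],0],[1,[0.8,0.01,0],0],[1,[0.8,0.01,0],0],[1,[0.6,0,0],0]]}}

```text
t: 8.28
tool_pos: [0.5652, 0.0052, 0.0134]
tool_rot: [-2.194, -2.248, -0.001]
ft_force: [-1.0, -1.4, -1.5]
width: 0.181
```

```bash
python3 - <<'E'
from h import *
s=observe();plan([.5657,.032,.013],91.3,1,s)
a=read_camera('wrist')
b=cv2.resize(read_camera('top')[165:235,150:310],(560,245),interpolation=cv2.INTER_CUBIC)
cv2.imwrite('pics/w6.png',np.vstack([a[:300],b])[:,:,::-1])
E
```

```text
at [0.5652 0.0052 0.0134] head 91.4 tilt [0.0002 0.0003] F [-1.  -1.4 -1.5] w 0.181 t 8.28
[[2.68, 0.12, 0.04], np.float64(0.002)]
```

View pics/w6.png

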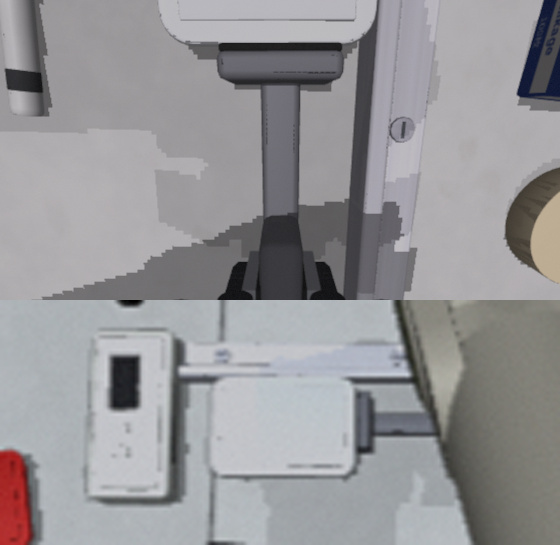

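The box is still against the rail (right side at (377, 25)), with about 25 mm left to go (top crop: box front at 212, reader at 180).

Call:
{"op": "move_arm", "data": {"rows": [[1,[0.6,0.01,0],0],[1,[0.6,0.01,0],0],[1,[0.5,0.01,0],0],[1,[0.3,0.01,0],0],[1,[0,0,0],0]]}}

```text
t: 9.0
tool_pos: [0.5651, 0.0251, 0.0134]
tool_rot: [-2.194, -2.249, -0.001]
ft_force: [0.6, -0.1, -0.7]
width: 0.181
```

Call:
{"op": "move_arm", "data": {"rows": [[1,[0.2,0,0],0],[1,[0.2,0,0],0],[1,[0,0,0],0]]}}

```text
t: 9.38
tool_pos: [0.565, 0.0288, 0.0133]
tool_rot: [-2.194, -2.248, -0.0]
ft_force: [0.2, -0.2, -0.3]
width: 0.179
```

Call:
{"op": "move_arm", "data": {"rows": [[1,[0.2,0,0],0],[1,[0.2,0,0],0],[1,[0,0,0],0]]}}

```text
t: 9.75
tool_pos: [0.5649, 0.0326, 0.0133]
tool_rot: [-2.194, -2.248, -0.0]
ft_force: [0.2, -1.6, 0.6]
width: 0.179
```

Call:
{"op": "move_arm", "data": {"rows": [[1,[0.2,0,0],0],[1,[0.1,0,0],0]]}}

```text
t: 10.0
tool_pos: [0.5648, 0.0327, 0.0134]
tool_rot: [2.196, 2.244, -0.004]
ft_force: [-1.4, -9.0, 2.7]
width: 0.181
```

```bash
python3 - <<'E'
from h import *
s=observe();plan([.5657,.032,.013],91.3,1,s)
a=cv2.resize(read_camera('scene')[95:215,230:350],(600,600),interpolation=cv2.INTER_CUBIC)
cv2.imwrite('pics/s7.png',a[:,:,::-1])
E
```

```text
at [0.5648 0.0327 0.0134] head 91.26 tilt [-0.0003 -0.003 ] F [-1.4 -9.   2.7] w 0.181 t 10.0
[[-0.07, 0.09, 0.04], np.float64(-0.001)]
```

View pics/s7.png

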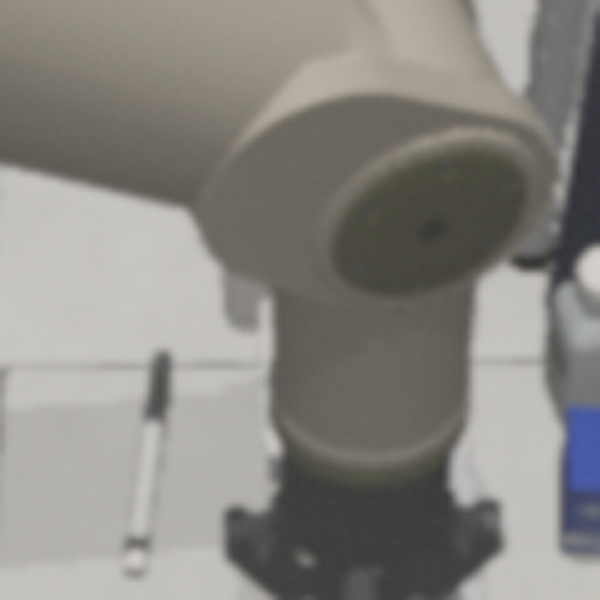

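A 9 N reaction and a stall at y=0.0327, against 0.032 expected, show the box has met the reader. The arm hides it in this view. I'll draw back and then check from the top and wrist cameras.

Call:
{"op": "move_arm", "data": {"rows": [[1,[-0.5,0,0],0],[1,[-1,0,0],0],[1,[-2,0,0],0],[1,[-1.5,0,0],0],[1,[0,0,0],0]]}}

```text
t: 10.68
tool_pos: [0.566, -0.0164, 0.0132]
tool_rot: [2.198, 2.245, -0.001]
ft_force: [-0.0, 0.2, 0.0]
width: 0.179
```

```bash
python3 - <<'E'
from h import *
s=observe();plan([.545,-.025,.0116],91.3,1,s)
a=read_camera('wrist')[:200];b=cv2.resize(read_camera('top')[165:235,140:270],(650,350),interpolation=cv2.INTER_CUBIC)
o=np.zeros((550,650,3),np.uint8);o[:200,:560]=a;o[200:]=b
cv2.imwrite('pics/s8.png',o[:,:,::-1])
E
```

```text
at [ 0.566  -0.0164  0.0132] head 91.21 tilt [-0.0001 -0.0005] F [-0.   0.2  0. ] w 0.179 t 10.68
[[-0.81, -2.12, 0.16], np.float64(-0.001)]
```

View pics/s8.png

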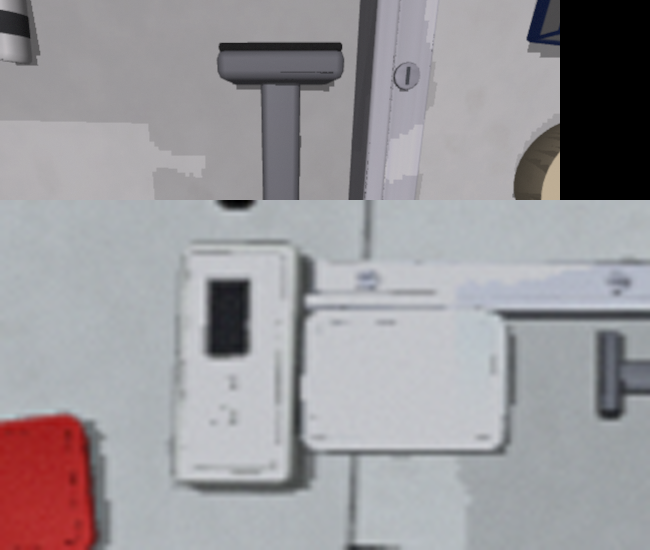

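The box sits square against both the reader and the rail, and the stick head is ~5 cm behind it. Now I'll shift the stick slightly off the rail, lower it and release.

Call:
{"op": "move_arm", "data": {"rows": [[1,[0,-0.7,0],0],[1,[0,-0.8,0],0],[1,[0,0,0.1],0],[1,[0,0,0.05],0],[1,[0,0,0],0]]}}

```text
t: 11.4
tool_pos: [0.5512, -0.0149, 0.0118]
tool_rot: [2.195, 2.248, 0.0]
ft_force: [-0.3, 0.3, -0.0]
width: 0.179
```

Call:
{"op": "move_arm", "data": {"rows": [[0.1,[0,0,0],0],[0.1,[0,0,0],0],[0.1,[0,0,0],0]]}}

```text
t: 11.78
tool_pos: [0.5511, -0.0149, 0.0119]
tool_rot: [-2.195, -2.248, -0.0]
ft_force: [-0.5, 0.1, -0.2]
width: 0.452
```

Call:
{"op": "move_arm", "data": {"rows": [[0.1,[0,0,-1.5],0],[0.1,[0,0,-3],0],[0.1,[0,0,-5],0],[0.1,[-2,0,-5],0],[0.1,[-5,0,-3],0]]}}

```text
t: 12.4
tool_pos: [0.5541, -0.0822, 0.1914]
tool_rot: [2.185, 2.253, 0.007]
ft_force: [1.1, -0.4, -1.0]
width: 0.448
```

Call:
{"op": "move_arm", "data": {"rows": [[0.1,[-6,0,0],0],[0.1,[-5,0,0],0],[0.1,[0,0,0],0],[0.1,[0,0,0],0]]}}

```text
t: 12.9
tool_pos: [0.5555, -0.1941, 0.1875]
tool_rot: [2.194, 2.248, 0.002]
ft_force: [0.5, 1.1, -0.2]
width: 0.448
```

```bash
python3 - <<'E'
from h import *
np.set_printoptions(precision=4,suppress=True)
s=observe();plan([.545,-.025,.0116],91.3,1,s)
b=read_camera('top');T=cam('top')
for n in('box_center','stick_head'):
  for d in search_frame('top',n):
    e=d['extent'];print(n,round(d['p'],2),np.round(e),unp(T,[[e[0],e[1]],[e[2],e[3]]],.028 if n[0]=='b' else .02)[:,:2].ravel())
cv2.imwrite('pics/f.png',cv2.resize(b[160:250,130:350],(800,327),interpolation=cv2.INTER_CUBIC)[:,:,::-1])
E
```

```text
at [ 0.5555 -0.1941  0.1875] head 91.4 tilt [0.0008 0.0007] F [ 0.5  1.1 -0.2] w 0.448 t 12.9
[[16.93, -0.64, 17.59], np.float64(0.002)]
box_center 0.82 [114. 206. 158. 242.] [0.5336 0.4563 0.4438 0.3365]
box_center 0.77 [198. 186. 245. 218.] [0.5927 0.2418 0.5127 0.1159]
stick_head 0.72 [261. 198. 316. 212.] [ 0.5681  0.0758  0.5341 -0.0719]
```

View pics/f.png

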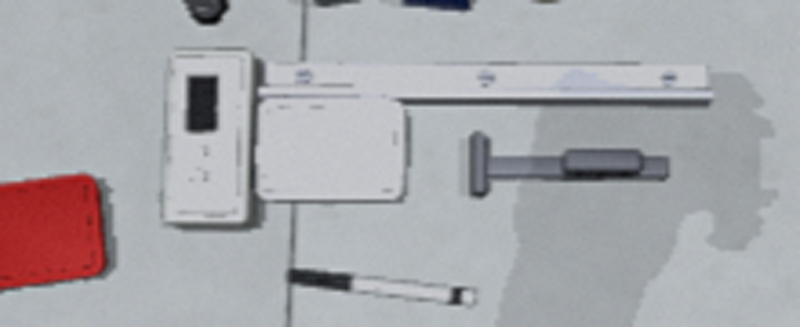

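The box is home against the reader and rail. The stick lies flat about 5 cm behind it, and the arm is clear.

```bash
python3 -c "
from cell import *
print(job_done())"
```

```text
the job is handed in; nothing more can be done
None
```

I gripped the grey push stick by its upright grip and pushed the white box along the rail until it met the reader. I then drew the stick back about 5 cm, shifted it 15 mm off the rail, laid it flat and moved the arm clear. The job was handed in at about 13 s of the 42 s allowed, and the gripper never touched the box.

- **Box at the reader:** the push stalled at y = 0.0327 m, where about 0.032 was expected, with a 9 N reaction. The final top view shows the box square against both the reader and the rail.
- **Along the rail:** the box started about 2 mm off the rail, and I closed that gap at the start of the push. Both pictures taken during the push showed it against the rail. I did not check it continuously in between.
- **Stick:** the final top view shows it lying straight, about 4–5 cm behind the box and touching nothing.
- **Disagreements:** my rail position estimates from the different cameras differed by about 3 mm. The scene camera could not confirm the reader contact because the arm hid it, so that rests on the force reading and the top view.

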